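# Turn the lazy susan until the sink plug is at the front

## Task

Turn the wooden lazy susan until the black rubber sink plug on it comes to the front: the point of the disc nearest the front edge of the worktop, squarely between that edge and the disc's middle (not turned towards the robot's own base if the lazy susan stands off to one side). Small pegs stand round its rim to push it by; do not touch the plug or the sink strainer with the gripper, leave both standing on the lazy susan, and leave it at rest.

Things in the scene. Friction and masses are not known exactly. Their poses are not given: they have to be found in the camera images.
- foot: Fixed foot of the lazy susan, 150 mm across, hidden under its disc. Origin on the turning axis, on the worktop (z = 0). Its axes are the world's (x away from the robot, y to its left): the front of the lazy susan is towards -x. The disc it carries is light wood, 260 mm across, its flat top 32 mm above the worktop; rim and pegs: see turntable.
- turntable (a joint): Angle a of the disc about the foot's vertical axis, rad, counter-clockwise from above; turns over a full turn either way and stops at once when no longer pushed (bearing friction: 1 to 2 N at a peg). Eight equal round pegs, 14 mm thick, stand on the rim up to 68 mm above the worktop, centres 120 mm from the axis, 45 degrees apart; one lies in direction a from +x.
- sink_plug: Black rubber sink plug lying loose on the disc, knob up: 49 mm across, 27 mm high with its small knob. Origin at the centre of its underside. It starts on the left or the right side of the disc, about 60 mm from the axis, and rides round with the disc. A cooker hood hangs behind, beyond x = 0.58 right of y = 0.2; wrists need room from x = 0.52 on there: push at the sides.
- strainer: Steel sink strainer lying loose on the disc, across from the plug: a perforated round hat with a brim, 79 mm across, 19 mm high. Origin at the centre of its underside. Beside these two a tea light, 38 mm across and 18 mm high, lies loose on the far side of the disc.
Things that resemble listed ones, but are neither listed nor needed, are in the scene too. What is shaped like the sink_plug but green is not meant.

How it is judged:
At the end, for the whole second after the job is handed in: The plug's centre is within 15 mm of the line from the turning axis square to the worktop's front edge (along -x), at least 30 mm in front of the axis. Plug and strainer lie flat (within 0.2 rad) on the disc, within 100 mm of its axis; the disc is at rest (under 0.05 rad/s) (y of sink_plug in the frame of foot between -0.015 and 0.015 m and x of sink_plug in the frame of foot below -0.03 m and angle between each of sink_plug, strainer's own z axis and vertical below 0.2 rad and height (world z) of each of sink_plug, strainer above 0.025 m and horizontal distance between each of sink_plug, strainer and foot below 0.1 m and velocity of joint turntable between -0.05 and 0.05 rad/s); the robot touches nothing.
It fails at once if the gripper or arm touches the sink plug (over 1 N) (contact force between any of the fingers, the arm and sink_plug above 1 N).
It fails at once if the gripper or arm touches the strainer (over 1 N) (contact force between any of the fingers, the arm and strainer above 1 N).
It also fails if it takes over 45 s, if anything falls off the work surface, if the arm or the gripper's body presses on something with over 40 N, if the wrist force passes 120 N, or if a joint passes its speed limit or range.

## Robot

A 6-joint arm with a two-finger parallel gripper is mounted at the origin on a cart in front of the work surface, level with it; the furniture and walls round the work are solid. World frame = base frame: x ahead of the robot, y to its left, z up, the work surface at z = 0. Lengths are in m, angles in rad, forces in N, time in s.
With the tool pointing down it reaches from about 0.35 to 0.875 m from the base axis. Payload 4.2 kg.
Tool frame: the origin (TCP) lies midway between the tips of the shut fingers; the grasp point (between the pads) lies env.grip_point_offset behind it (env.grip_point_offset is the distance from the TCP to the grasp point, in m); z points along the fingers, y is the line along which they close (so a half turn about z gives the same grasp; the last joint's range is limited). The gripper opens to 87 mm and grips with 3 to 60 N. Pads are 19 mm wide; open, the fingers measure 117 mm over their backs; the gripper's body (75 mm by 190 mm) begins 51 mm behind the grasp point.
Start: joints at [1.409, 0.385, 0.008, 0, -1.194, -0.259], TCP at [0.255, 0.57, 0.223] pointing down, gripper open.
Joint ranges: [-3.14, 3.14], [-1.21, 2.06], [-1.07, 1.41], [-3.16, 2.05], [-2.99, -0.16], [-3.1, 3.1]. Speed limits (rad/s): [2.79, 2.79, 3.14, 3.14, 3.14, 3.14].

## Interface

Orientations are given as a unit quaternion [x, y, z, w].
In Python, from cell import env gives the robot as it stands.
- The arm moves only by the shell command python3 -m inch 'ROWS' [FORCE]. ROWS is JSON, a list of rows, each an object with "grip": the closure in counts, from 0 (fully open) to 255 (shut); "linear": the shift along the tool's x, y, z in units of 0.2 m (1.0 is 0.2 m), a list of three; "yaw": the turn about the tool's z in units of 30 degrees (1.0 is 30 degrees). In form: [{"grip": grip, "linear": [tx, ty, tz], "yaw": yaw}, ...]. A call has exactly 5 rows; each row is the pose to reach, as a shift and turn from the pose commanded when the call began, along the tool's axes at that moment; what a row does not reach only later rows make up. A row lasts 1/8 s, in which the tool goes at most 62.5 mm and 10.7 degrees, less where a joint would pass 70% of its speed; a pose out of reach is approached as far as the arm can. A call with a number of a shift or a turn outside -1 to 1 is refused whole. A call with a gripper value outside its range is refused whole. The fingers move at their own pace and stop on an object; FORCE is the grip in N (left out, the last holds). Time passes only in rows, so rows that repeat a pose let the fingers close, or fill a call up. It gives the time, the measured TCP pose, the force, the opening and the grip force at its end, in the units of the state.
- env.read_state(): the state, without advancing time (a new reading comes with each control period).
- env.read_camera(name): name is "scene" or "top" or "wrist"; returns the picture (480x640x3 uint8, blue, green, red); there is no depth.
- env.camera_info(name): a dict with "intrinsics" (3x3 intrinsics, pixels), "extrinsics" (4x4, takes a point from world to camera coordinates). Camera axes: x right, y up, looking along -z (the intrinsics and any distortion apply to the point x, -y, -z); pixel columns grow to the right and rows downward; lengths in m; the calibration is good to about 2 mm. A picture is of the moment at which its call begins: read the wrist's pose just before it. camera_info takes no time and is no camera call; for the wrist camera it gives the pose at the moment of the call.
- env.close_job(): hands the job in; it is judged then, once.
The state is a dict: "clock": time; "joint_pos": joint angles; "qd": joint speeds; "joint_torque": joint torques, N m; "eef_pos": TCP position; "eef_rot": TCP orientation; "ft_force": force on the tool from outside, world axes, zero at the start; "moment": the same for the moment, N m; "grip_width": opening from 0.0 (shut) to 1.0 (fully open); "finger_force": force on a finger pad.
Only numpy, scipy, OpenCV 4.12 (cv2) and the standard library are available. Lean on these libraries where they do the work, as an engineer would, in place of code of your own. Each camera call takes 0.05 s, during which the arm holds its last target. There are 200 camera calls.

## Working session

There is one attempt and no reset: what is moved stays moved. The work goes in short steps, Python scripts to look and compute and a shell command to move; the robot and the scene stay as the last step left them, time stands still between calls to the robot, and variables do not carry over. Pictures are saved under pics/ and viewed, at most 10 in all, crops included, and the job is handed in when it is done.

```bash
mkdir -p pics; ls; python3 - <<'E'
from cell import env
import cv2, numpy as np
for n in ("top","scene"):
    im=env.read_camera(n); cv2.imwrite(f"pics/{n}0.png",im)
    c=env.camera_info(n); print(n,np.round(c["intrinsics"],1).tolist(),np.round(c["extrinsics"],3).tolist())
s=env.read_state(); print(s, env.grip_point_offset)
E
```

```text
pics
top [[548.3, 0.0, 328.0], [0.0, 548.3, 234.6], [0.0, 0.0, 1.0]] [[-0.197, -0.98, -0.003, 0.21], [0.959, -0.193, 0.208, -0.474], [-0.205, 0.039, 0.978, -0.801], [0.0, 0.0, 0.0, 1.0]]
scene [[466.4, 0.0, 323.3], [0.0, 466.4, 236.0], [0.0, 0.0, 1.0]] [[0.704, -0.71, -0.004, -0.275], [0.538, 0.531, 0.655, -0.355], [-0.463, -0.463, 0.756, -0.608], [0.0, 0.0, 0.0, 1.0]]
{'clock': 0.1, 'joint_pos': array([ 1.40860743e+00,  3.85462291e-01,  6.76881718e-03, -3.85599907e-04,
       -1.19404367e+00, -2.58592727e-01]), 'qd': array([ 0.00114469, -0.00096481,  0.00470302,  0.00198572,  0.0009033 ,
       -0.00077967]), 'joint_torque': array([-3.69077870e-04, -3.91689420e+01,  1.87935179e+01,  4.23195899e+00,
        1.34588726e-02, -7.88430270e-05]), 'eef_pos': array([0.2550779 , 0.56998332, 0.22158931]), 'eef_rot': array([ 9.77934043e-01, -2.08911547e-01, -1.32243302e-04,  9.77915803e-04]), 'ft_force': array([0.06236785, 1.30261578, 0.51346165]), 'moment': array([ 0.04473387, -0.02094953,  0.00104121]), 'finger_force': 0.0, 'grip_width': 1.0010231182256688} 0.0187
```

View pics/top0.png

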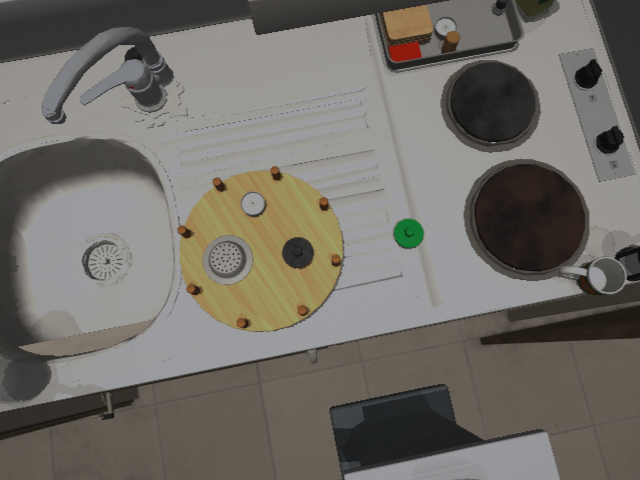

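View pics/scene0.png

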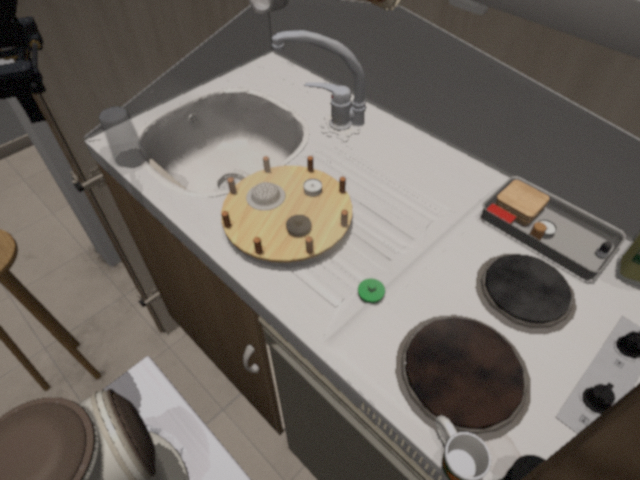

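Top view: the disc is centred near (262,250) and the black plug is at (298,253). Things that could be mistaken for the plug are the green plug (409,233), strainer (227,258), tea light (253,204) and sink drain (106,261). By colour and by lying on the disc, I choose (298,253).

```bash
cat > h.py <<'E'
from cell import env
import cv2, numpy as np
from scipy.optimize import least_squares
def cam(n):
    c=env.camera_info(n); return np.array(c["intrinsics"]),np.array(c["extrinsics"])
def proj(P,K,E):
    p=(E[:3,:3]@np.atleast_2d(P).T).T+E[:3,3]; p=p*[1,-1,-1]; q=(K@p.T).T; return q[:,:2]/q[:,2:]
def ray(u,v,z,K,E):
    d=np.linalg.inv(K)@[u,v,1]; d=E[:3,:3].T@(d*[1,-1,-1]); o=-E[:3,:3].T@E[:3,3]
    return o+d*(z-o[2])/d[2]
def plug(im,K,E,c):
    "dark blob on disc -> world at z"
    g=im.max(axis=2); m=np.zeros(g.shape,np.uint8)
    poly=proj([[c[0]+.098*np.cos(t),c[1]+.098*np.sin(t),.032] for t in np.linspace(0,6.28,60)],K,E)
    cv2.fillPoly(m,[poly.astype(np.int32)],255)
    b=((g<75)&(m>0)).astype(np.uint8)
    n,l,s,ce=cv2.connectedComponentsWithStats(b); i=1+np.argmax(s[1:,4])
    return ce[i],s[i],ray(*ce[i],.040,K,E)
E
python3 - <<'E'
from h import *
im=cv2.imread("pics/top0.png"); K,E=cam("top")
px=np.array([[219,181],[276,170],[324,201],[336,257],[303,307],[242,320],[193,286],[184,228]],float)
px_w=np.array([ray(u,v,.068,K,E)[:2] for u,v in px]);
c0=px_w.mean(0)
def f(p):
    th=np.arange(8)*np.pi/4*-1+p[2]
    return (proj(np.c_[p[0]+.12*np.cos(th),p[1]+.12*np.sin(th),np.full(8,.068)],K,E)-px).ravel()
a0=np.arctan2(*(px_w[0]-c0)[::-1])
r=least_squares(f,[*c0,a0]); print(r.x,np.degrees(r.x[2]),np.abs(r.fun).max())
c=r.x[:2]; print(plug(im,K,E,c))
for n,uv,z in (("strainer",(227,258),.04),("tea",(253,204),.05),("green",(409,233),.02)):
    w=ray(*uv,z,K,E)[:2]; print(n,w,w-c)
w=plug(im,K,E,c)[2][:2]-c; print("plug rel",w,np.hypot(*w),np.degrees(np.arctan2(w[1],w[0])))
for k in range(8):
    th=r.x[2]-k*np.pi/4; print(k,np.degrees(th)%360,c+.12*np.array([np.cos(th),np.sin(th)]))
for x in range(350,440,30): 
  for u in (200,330): print((u,x),ray(u,x,0,K,E)[:2])
cv2.imwrite("pics/crop.png",cv2.resize(im[150:345,160:440],None,fx=2.8,fy=2.8))
E
```

```text
[0.51082489 0.21651033 0.39511921] 22.638663301317415 1.5767294634145799
(array([297.61569689, 252.46955345]), array([283, 237,  31,  31, 739], dtype=int32), array([0.48963601, 0.16356438, 0.04      ]))
strainer [0.50279389 0.27308229] [-0.008031    0.05657196]
tea [0.57767406 0.21773274] [0.06684917 0.00122241]
green [ 0.48920215 -0.01765452] [-0.02162274 -0.23416485]
plug rel [-0.02118888 -0.05294595] 0.05702843237894125 -111.81120209824056
0 22.638663301317415 [0.62157897 0.26270051]
1 337.6386633013174 [0.62180125 0.17085676]
2 292.6386633013174 [0.55701508 0.10575624]
3 247.63866330131742 [0.46517132 0.10553397]
4 202.6386633013174 [0.40007081 0.17032014]
5 157.6386633013174 [0.39984853 0.26216389]
6 112.6386633013174 [0.4646347  0.32726441]
7 67.63866330131742 [0.55647846 0.32748668]
(200, 350) [0.37412453 0.34438423]
(330, 350) [0.33370135 0.14344057]
(200, 380) [0.32880799 0.35122987]
(330, 380) [0.2888582  0.15249751]
(200, 410) [0.28448042 0.35792611]
(330, 410) [0.24499309 0.1613569 ]
```

View pics/crop.png

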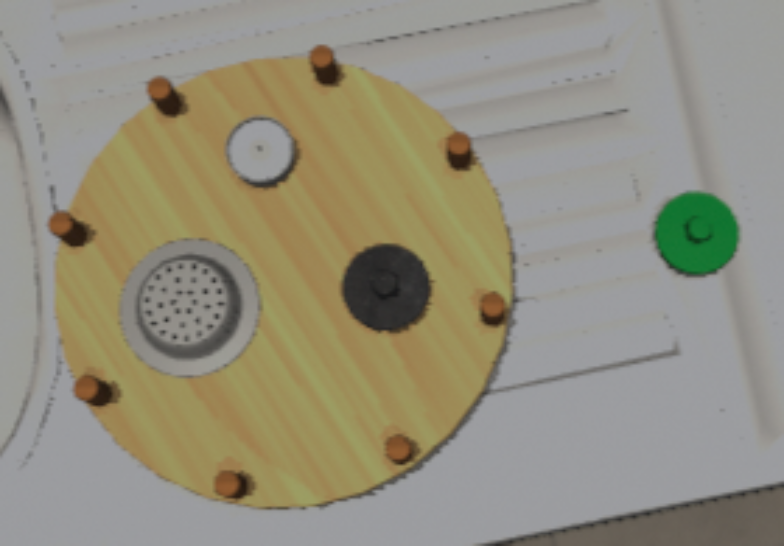

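The crop confirms the choice: a black plug with knob at crop (386,287), 57 mm from the axis at -112°. It has to go to 180°, so the disc turns about 68° clockwise. I'll push the peg at 157.6° on the front left round to about 90°, with the fingers shut and the tool turning with the disc.

```bash
cat > g.py <<'E'
from h import *
import sys
C=np.array([.5108,.2165])
def rows(thetas,z,off=.022):
    s=env.read_state(); p=s["eef_pos"]; 
    from scipy.spatial.transform import Rotation as R
    M=R.from_quat(s["eef_rot"]).as_matrix(); psi=np.degrees(np.arctan2(-M[1,1],-M[0,1]))
    print("now",np.round(p,4),"psi",round(psi,1),"F",np.round(s["ft_force"],1),"t",s["clock"])
    for t in thetas:
        a=np.radians(t); b=a-np.pi/2
        w=C+.12*np.array([np.cos(a),np.sin(a)])-off*np.array([np.cos(b),np.sin(b)])
        d=M.T@(np.array([*w,z])-p)
        print(t,np.round(w,3),"lin",np.round(d/.2,3),"yaw",round(-(((t-90-psi)+180)%360-180)/30,3))
if __name__=="__main__": rows(eval(sys.argv[1]),float(sys.argv[2]))
E
python3 g.py "[172]" .15
```

```text
now [0.2551 0.57   0.2216] psi 65.9 F [0.1 1.3 0.5] t 0.1
172 [0.389 0.211] lin [1.343 1.362 0.361] yaw -0.537
```

```bash
python3 -m inch '[{"grip":255,"linear":[0.2,0.2,0],"yaw":-0.1},{"grip":255,"linear":[0.4,0.4,0],"yaw":-0.2},{"grip":255,"linear":[0.6,0.6,0.1],"yaw":-0.3},{"grip":255,"linear":[0.8,0.8,0.15],"yaw":-0.4},{"grip":255,"linear":[1.0,1.0,0.2],"yaw":-0.5}]' 40; python3 g.py "[172]" .12
```

```text
clock: 0.72
eef_pos: [0.3562, 0.3042, 0.182]
eef_rot: [0.997, -0.078, -0.0, 0.0]
ft_force: [0.8, -0.7, 0.5]
grip_width: 0.52
finger_force: 0.0
now [0.3562 0.3042 0.182 ] psi 81.0 F [ 0.8 -0.7  0.5] t 0.725
172 [0.389 0.211] lin [0.234 0.433 0.31 ] yaw -0.033
```

```bash
python3 -m inch '[{"grip":255,"linear":[0.1,0.2,0.1],"yaw":0},{"grip":255,"linear":[0.2,0.4,0.2],"yaw":0},{"grip":255,"linear":[0.234,0.433,0.3],"yaw":0},{"grip":255,"linear":[0.234,0.433,0.31],"yaw":0},{"grip":255,"linear":[0.234,0.433,0.31],"yaw":0}]'; python3 g.py "[172]" .046; python3 - <<'E'
from h import *
cv2.imwrite("pics/top1.png",env.read_camera("top"))
E
```

```text
clock: 1.35
eef_pos: [0.3889, 0.2139, 0.1209]
eef_rot: [0.997, -0.079, 0.0, -0.0]
ft_force: [-0.3, -0.8, -0.4]
grip_width: 0.024
finger_force: 0.0
now [0.3889 0.2139 0.1209] psi 80.9 F [-0.3 -0.8 -0.4] t 1.35
172 [0.389 0.211] lin [0.002 0.012 0.375] yaw -0.036
```

View pics/top1.png

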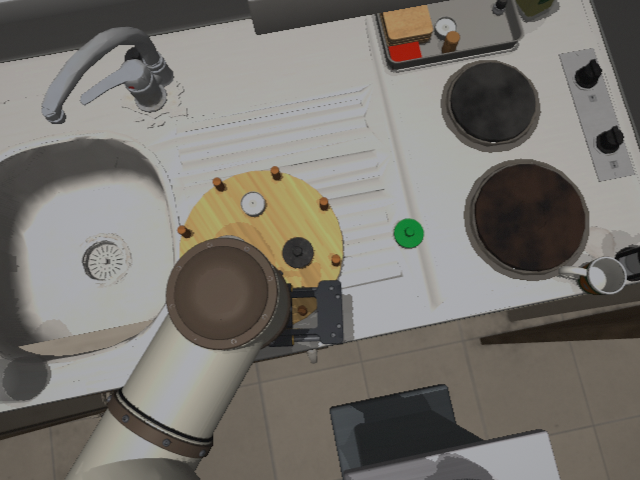

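The disc is unchanged: plug still at (298,253), and the gripper is over the front gap between pegs with its camera bracket at (320,310). Next I lower the tool to z = 0.046.

```bash
python3 -m inch '[{"grip":255,"linear":[0,0,0.1],"yaw":0},{"grip":255,"linear":[0,0,0.2],"yaw":0},{"grip":255,"linear":[0,0,0.3],"yaw":0},{"grip":255,"linear":[0,0,0.375],"yaw":0},{"grip":255,"linear":[0,0,0.375],"yaw":0}]'; python3 g.py "[168,163,158,152,146]" .046
```

```text
clock: 2.02
eef_pos: [0.3883, 0.2138, 0.0454]
eef_rot: [0.997, -0.079, -0.0, 0.0]
ft_force: [-0.6, 0.2, 0.7]
grip_width: 0.004
finger_force: 0.0
now [0.3883 0.2138 0.0454] psi 81.0 F [-0.6  0.2  0.7] t 2.025
168 [0.389 0.22 ] lin [-0.002 -0.03  -0.003] yaw 0.099
163 [0.39  0.231] lin [-0.007 -0.083 -0.003] yaw 0.265
158 [0.391 0.241] lin [-0.007 -0.137 -0.003] yaw 0.432
152 [0.395 0.253] lin [-0.001 -0.2   -0.003] yaw 0.632
146 [0.399 0.265] lin [ 0.012 -0.263 -0.003] yaw 0.832
```

```bash
python3 -m inch '[{"grip":255,"linear":[-0.002,-0.03,0],"yaw":0.1},{"grip":255,"linear":[-0.007,-0.083,0],"yaw":0.26},{"grip":255,"linear":[-0.007,-0.137,0],"yaw":0.43},{"grip":255,"linear":[-0.001,-0.2,0],"yaw":0.63},{"grip":255,"linear":[0.012,-0.263,0],"yaw":0.83}]'; python3 g.py "[140,134,128,122,116]" .046
```

```text
clock: 2.65
eef_pos: [0.3992, 0.2656, 0.0468]
eef_rot: [0.956, -0.294, 0.0, -0.0]
ft_force: [-0.2, -0.7, 0.4]
grip_width: 0.005
finger_force: 0.7
now [0.3992 0.2656 0.0468] psi 55.8 F [-0.2 -0.7  0.4] t 2.65
140 [0.405 0.277] lin [-0.009 -0.062  0.004] yaw 0.195
134 [0.412 0.288] lin [-0.01  -0.126  0.004] yaw 0.395
128 [0.42  0.298] lin [-0.005 -0.189  0.004] yaw 0.595
122 [0.429 0.307] lin [ 0.006 -0.252  0.004] yaw 0.795
116 [0.438 0.315] lin [ 0.024 -0.313  0.004] yaw 0.995
```

```bash
python3 -m inch '[{"grip":255,"linear":[-0.009,-0.062,0.004],"yaw":0.195},{"grip":255,"linear":[-0.01,-0.126,0.004],"yaw":0.395},{"grip":255,"linear":[-0.005,-0.189,0.004],"yaw":0.595},{"grip":255,"linear":[0.006,-0.252,0.004],"yaw":0.795},{"grip":255,"linear":[0.024,-0.313,0.004],"yaw":0.995}]'; python3 g.py "[111,106,101,97,97]" .046;  python3 - <<'E'
from h import *
im=env.read_camera("top");cv2.imwrite("pics/top2.png",im)
cv2.imwrite("pics/crop2.png",cv2.resize(im[130:380,120:420],None,fx=2.4,fy=2.4))
E
```

```text
clock: 3.28
eef_pos: [0.4384, 0.315, 0.0461]
eef_rot: [0.848, -0.53, 0.0, -0.0]
ft_force: [-0.3, -1.7, 1.0]
grip_width: 0.002
finger_force: 0.8
now [0.4384 0.315  0.0461] psi 26.0 F [-0.3 -1.7  1. ] t 3.275
111 [0.447 0.321] lin [-0.006 -0.052  0.001] yaw 0.167
106 [0.457 0.326] lin [-0.009 -0.105  0.001] yaw 0.333
101 [0.466 0.33 ] lin [-0.007 -0.158  0.001] yaw 0.5
97 [0.474 0.333] lin [-0.002 -0.201  0.001] yaw 0.633
97 [0.474 0.333] lin [-0.002 -0.201  0.001] yaw 0.633
```

View pics/crop2.png

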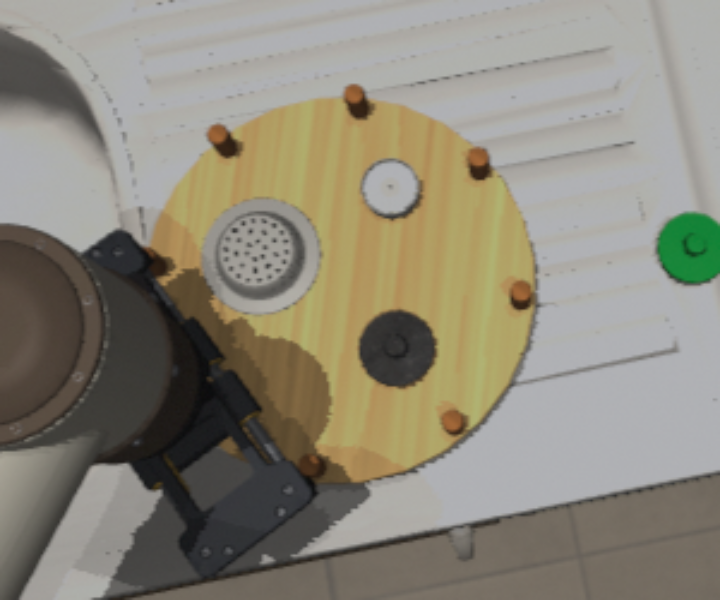

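The disc is turning with everything on it: the plug is at crop (398,348), roughly 40° round, and clear of the gripper. I carry on.

```bash
python3 -m inch '[{"grip":255,"linear":[-0.006,-0.052,0],"yaw":0.167},{"grip":255,"linear":[-0.009,-0.105,0],"yaw":0.333},{"grip":255,"linear":[-0.007,-0.158,0],"yaw":0.5},{"grip":255,"linear":[-0.002,-0.201,0],"yaw":0.633},{"grip":255,"linear":[-0.002,-0.201,0],"yaw":0.633}]'; python3 g.py "[96,94,92,90,89]" .046;  python3 - <<'E'
from h import *
C=np.array([.5108,.2165])
im=env.read_camera("top");cv2.imwrite("pics/top3.png",im)
cv2.imwrite("pics/crop3.png",cv2.resize(im[130:380,120:420],None,fx=2.4,fy=2.4))
K,E=cam("top"); ce,s,w=plug(im,K,E,C); d=w[:2]-C; print(ce,s,d,np.degrees(np.arctan2(d[1],d[0])))
E
```

```text
clock: 3.95
eef_pos: [0.4747, 0.333, 0.0457]
eef_rot: [0.751, -0.661, 0.0, -0.001]
ft_force: [0.1, -0.1, 0.2]
grip_width: 0.007
finger_force: 0.0
now [0.4747 0.333  0.0457] psi 7.3 F [ 0.1 -0.1  0.2] t 3.95
96 [0.476 0.334] lin [-0.002 -0.008 -0.001] yaw 0.042
94 [0.48  0.335] lin [-0.005 -0.03  -0.001] yaw 0.109
92 [0.485 0.336] lin [-0.007 -0.051 -0.001] yaw 0.176
90 [0.489 0.336] lin [-0.008 -0.072 -0.001] yaw 0.242
89 [0.491 0.337] lin [-0.009 -0.083 -0.001] yaw 0.276
[273.42970822 282.04509284] [258 267  31  31 754] [-0.05933598 -0.00771126] -172.59538375537008
```

View pics/crop3.png

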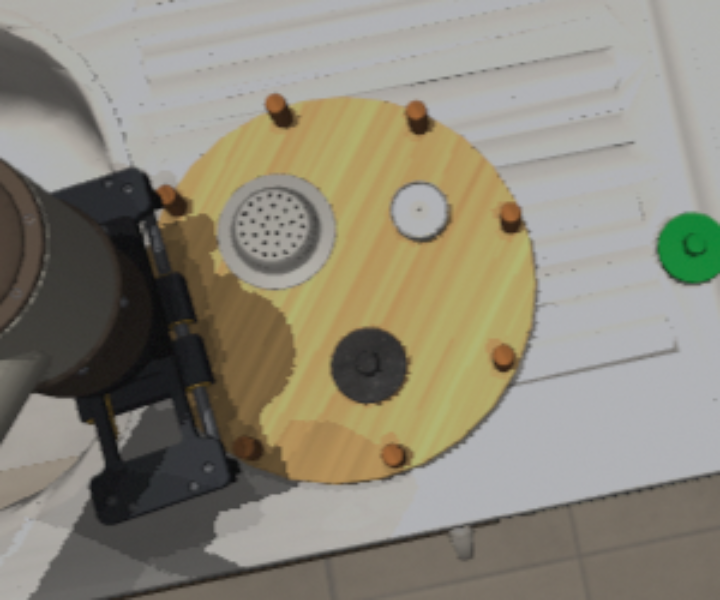

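The plug is at -172.6°, so 7.4° is left. One more short push will do it.

```bash
python3 -m inch '[{"grip":255,"linear":[-0.003,-0.015,0],"yaw":0.05},{"grip":255,"linear":[-0.005,-0.035,0],"yaw":0.12},{"grip":255,"linear":[-0.007,-0.055,0],"yaw":0.19},{"grip":255,"linear":[-0.008,-0.077,0],"yaw":0.26},{"grip":255,"linear":[-0.008,-0.077,0],"yaw":0.26}]'; cat > m.py <<'E'
from h import *
C=np.array([.5108,.2165])
im=env.read_camera("top");cv2.imwrite("pics/top4.png",im)
K,E=cam("top"); ce,s,w=plug(im,K,E,C); d=w[:2]-C; print(ce,s,d,np.degrees(np.arctan2(d[1],d[0])))
E
python3 m.py
```

```text
clock: 4.62
eef_pos: [0.4899, 0.3357, 0.0446]
eef_rot: [-0.703, 0.711, -0.0, 0.0]
ft_force: [-0.2, 0.0, 0.6]
grip_width: 0.008
finger_force: 0.0
[268.71409574 283.62367021] [254 269  30  31 752] [-0.06030548 -0.0001447 ] -179.8625224216067
```

That puts the plug within 1 mm of the line. I back off from the peg and lift.

```bash
python3 -m inch '[{"grip":255,"linear":[0,0.05,0],"yaw":0},{"grip":255,"linear":[0,0.06,0],"yaw":0},{"grip":255,"linear":[0,0.06,-0.2],"yaw":0},{"grip":255,"linear":[0,0.06,-0.4],"yaw":0},{"grip":255,"linear":[0,0.06,-0.5],"yaw":0}]'; python3 -m inch '[{"grip":255,"linear":[0,0.1,-0.1],"yaw":0},{"grip":255,"linear":[-0.1,0.2,-0.1],"yaw":0},{"grip":255,"linear":[-0.2,0.3,-0.1],"yaw":0},{"grip":255,"linear":[-0.2,0.3,-0.1],"yaw":0},{"grip":255,"linear":[-0.2,0.3,-0.1],"yaw":0}]'; python3 m.py; python3 - <<'E'
import cv2; im=cv2.imread("pics/top4.png"); cv2.imwrite("pics/crop4.png",cv2.resize(im[130:380,80:420],None,fx=2.2,fy=2.2))
E
```

```text
clock: 5.3
eef_pos: [0.4778, 0.3365, 0.1474]
eef_rot: [-0.703, 0.711, -0.0, 0.002]
ft_force: [-0.2, 0.0, -0.8]
grip_width: 0.007
finger_force: 0.0
clock: 5.92
eef_pos: [0.4177, 0.3762, 0.1647]
eef_rot: [-0.703, 0.711, -0.0, -0.0]
ft_force: [0.7, -0.7, 0.3]
grip_width: 0.007
finger_force: 0.0
[268.66974901 283.60369881] [254 269  31  31 757] [-6.02615182e-02 -8.30221368e-05] -179.9210638035421
```

View pics/crop4.png

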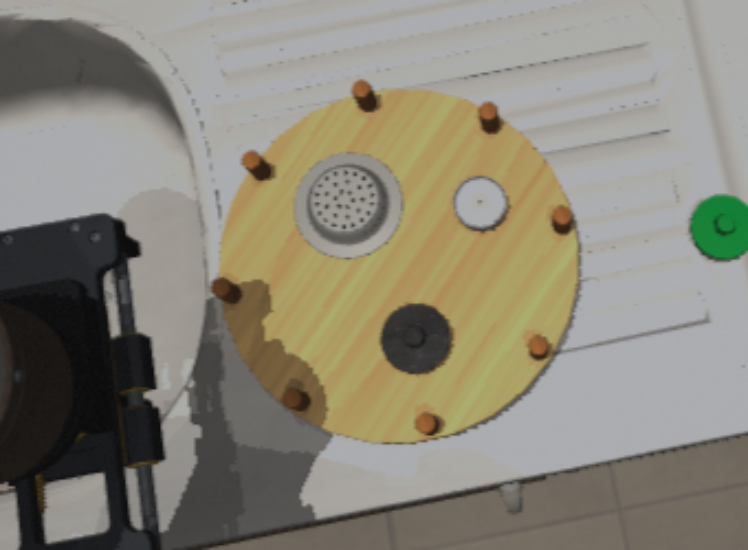

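The plug is at the front, at crop (416,338). The strainer (348,205) and tea light (481,203) are still flat on the disc, and the gripper is clear.

```bash
python3 -c "
from cell import env
print(env.close_job())"
```

```text
the job is handed in; nothing more can be done
None
```

The job is handed in: I turned the lazy susan about 68° clockwise, and the last picture put the black plug 60 mm in front of the axis and within about 1 mm of the front line, plug and strainer lying flat, disc at rest, gripper clear (no verdict was returned).

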